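Clamp the drip tray with the thumbscrew

ROBOT

A 6-joint arm with a two-finger parallel gripper is mounted at the origin on the work surface. World frame = base frame: x ahead of the robot, y to its left, z up, the work surface at z = 0. Lengths are in m, angles in rad, forces in N, time in s.
With the tool pointing down it reaches from about 0.225 to 0.875 m from the base axis. Payload 3.4 kg.
Tool frame: the origin (TCP) lies midway between the tips of the shut fingers; the grasp point (between the pads) lies arm.pinch_z behind it (arm.pinch_z is the distance from the TCP to the grasp point, in m); z points along the fingers, y is the line along which they close (so a half turn about z gives the same grasp; the last joint's range is limited). The gripper opens to 85 mm and grips with 20 to 120 N. Pads are 22 mm wide; open, the fingers measure 114 mm over their backs; the gripper's body (76 mm by 85 mm) begins 54 mm behind the grasp point. The pads swing forward as they close: fully open they stand 13 mm farther back than shut.
Start: joints at [1.175, 0.276, 1.505, -0, 1.361, -0.121], TCP at [0.156, 0.553, 0.231] pointing down, gripper open.
Joint ranges: [-2.89, 2.89], [-0.75, 2.08], [0.22, 2.7], [-1.18, 4.32], [0.11, 2.71], [-2.7, 2.7]. Speed limits (rad/s): [2.57, 2.57, 3.14, 3.14, 3.14, 3.14].

INTERFACE

Orientations are given as [roll, pitch, yaw] about the fixed x, y, z axes, in that order (R = Rz(yaw) Ry(pitch) Rx(roll)).
In Python, from station import arm, imaging gives the robot as it stands. The module is installed in compiled form; this text tells all that it offers.
- The arm moves only by the shell command python3 -m creep 'ROWS' [OPENING]. ROWS is JSON, a list of rows, each a list of 2 entries, a list of its own where there are three numbers: the shift along the tool's x, y, z in m, then the turn about the tool's z in degrees. In form: [[[x, y, z], turn], ...]. A call has 1 to 20 rows; each row is the pose to reach, as a shift and turn from the pose commanded when the call began, along the tool's axes at that moment; what a row does not reach only later rows make up. A row lasts 1/10 s, in which the tool goes at most 50 mm and 8.59 degrees, less where a joint would pass 70% of its speed; a pose out of reach is approached as far as the arm can. A call with a gripper value outside its range is refused whole. OPENING is the opening, from -1 (shut) to 1 (fully open), set as the call begins (- or left out, the last holds). The fingers move at their own pace and stop on an object; the grip force is fixed at half the most. Time passes only in rows, so rows that repeat a pose let the fingers close. It gives the time, the measured TCP pose, the force, the opening and the grip force at its end, in the units of the state.
- arm.sense(): the state, without advancing time (a new reading comes with each control period).
- imaging.snapshot(name): name is "scene" or "top" or "wrist"; returns a dict with "frame" (420x560x3 uint8, red, green, blue), "vertical_fov" (degrees; the focal length in pixels is half the picture's height over the tangent of half this angle, whatever the lens; pixels are square), "cx", "cy" (the principal point, pixels), "k1" (the pictures are not rectified: a ray, as slopes to the right and down, at radius r is drawn at 1 + k1 r^2 times it, then the intrinsics apply), "xyz" and "attitude" of the camera in the world. Camera axes: x right, y down, z forward; pixel columns grow to the right and rows downward; lengths in m; the calibration is good to about 2 mm. A picture is of the moment at which its call begins. There is no depth.
- arm.close_job(): hands the job in; it is judged then, once.
The state is a dict: "t": time; "joint_positions": joint angles; "joint_velocities": joint speeds; "effort": joint torques, N m; "ee_pos": TCP position; "ee_rot": TCP orientation; "wrist_force": force on the tool from outside, world axes, zero at the start; "moment": the same for the moment, N m; "width": finger opening in m; "finger_force": force on a finger pad.
Only numpy, scipy, OpenCV 4.12 (cv2) and the standard library are available. Lean on these libraries where they do the work, as an engineer would, in place of code of your own. Each camera call takes 0.05 s, during which the arm holds its last target. There are 200 camera calls.

TASK

Push the orange drip tray by its outside until its tongue is fully home against the stop inside the aluminium clamp bracket, then turn the blue winged thumbscrew clockwise (seen from above) with repeated light fingertip strokes on its wings until it comes up against its stop and the pad clamps the tongue. Only push with the fingers: do not pinch or lift the tray or the screw, and do not force the screw once it stops. Leave everything else standing where it is.

Things in the scene. Friction and masses are not known exactly. Their poses are not given: they have to be found in the camera images.
- bracket: Aluminium clamp bracket fixed to the worktop; origin on the worktop below the screw axis; x = the way the tray is pushed in, y left of that, z up. Bridge x -35 to 35, y -48 to 48 mm, top 44 mm above the worktop, over a passage 72 mm wide, 34 mm high, open at x = -35 mm, ending in a wall at x = 29 mm (34 mm high block to x = 57 mm).
- post_top (a point): Top of a fixed upright steel post on the bracket, 14 mm diameter, 50 mm beyond the screw axis (bracket x), 100 mm above the worktop. It keeps a fingertip from circling right round the screw; the wings pass it freely.
- stop (a point): Point on the end wall inside the bracket that the tongue must meet, 29 mm beyond the screw axis, 4 mm above the worktop; axes as the bracket's.
- clamp_pad: Black rubber swivel pad, 24 mm diameter, under the bridge on the screw's lower end; origin at its underside. It does not rotate; it rises 1 mm for each radian the screw is unscrewed. Raised, it lets the 8 mm thick tongue pass beneath; at screw value 0 it presses on the tongue.
- thumbscrew (a joint): Angle of the thumbscrew in rad, counter-clockwise from above positive. 0 = fully tight against a hard stop, white-tipped wing then along bracket +y; starts 4.8 to 7.0 rad unscrewed (limit 8.0). Clockwise turning reduces it. Loose: about 0.035 N m of friction, stays where it is left.
- screw_top (a point): Hub top centre of the blue thumbscrew, on the vertical screw axis, 78 mm above the worktop when tight, 1 mm higher per radian unscrewed. Hub 20 mm diameter, 28 mm tall; two upright wings on either side reach 36 mm from the axis, 7 mm thick, 25 mm high, their tops 1 mm and undersides 26 mm below the hub top.
- white_wing (a point): Outer end of the wing with the white tip, at half wing height, 36 mm from the axis; the plain wing is on the other side of the hub.
- drip_tray: Loose orange plastic drip tray, about 0.25 kg: open box 90 mm (x) by 160 mm (y), 25 mm high, walls 4 mm; origin at the centre of the box's underside. Its tongue reaches from the box's +x side to x = 110 mm. It starts before the bracket, +x within 2 degrees of bracket +x, 20 to 45 mm short of the stop; home, its origin is 81 mm before the screw axis.
- tongue_end (a point): Middle of the free end of the tray's flat tongue (60 mm wide, 8 mm thick, lying on the worktop), 110 mm from the tray's origin along its +x, 4 mm above the worktop. At the start it is already inside the mouth of the passage.
- kettle: Matte black kettle, 160 mm diameter, 180 mm tall with the handle, loose; origin at the centre of its underside. Leave alone.
- tumbler: Glass tumbler, 72 mm diameter, 105 mm tall, loose, beside the bracket; origin at the centre of its underside. Leave alone.
- mug: Blue mug, 80 mm diameter, 90 mm tall, loose, beside the bracket, handle along its +y; origin at the centre of its underside. Leave alone.
- bottle_brush: Rigid nylon bottle brush lying flat, 275 mm long, 45 mm high, white head to its +x, green handle; origin on the worktop under the handle 20 mm from the head. Leave alone.
- soap_bottle: Green soap bottle, 60 mm diameter, 160 mm tall, loose; origin at the centre of its underside. Leave alone.
- tea_jar: Amber glass jar, 80 mm diameter, 110 mm tall, loose; origin at the centre of its underside. Leave alone.
Things that resemble listed ones, but are neither listed nor needed, are in the scene too. What is meant by the drip_tray is not purple or white, and is the larger of those in its own colour.

How it is judged:
By the outcome, as a careful person would: the job done as asked, in the order asked, and still so for the second after the job is handed in, with the robot touching nothing.
It also fails if it takes over 61 s, if anything falls off the work surface, if the arm or the gripper's body presses on something with over 40 N, if the wrist force passes 120 N, or if a joint passes its speed limit or range.

## Working session

There is one attempt and no reset: what is moved stays moved. The work goes in short steps, Python scripts to look and compute and a shell command to move; the robot and the scene stay as the last step left them, time stands still between calls to the robot, and variables do not carry over. Pictures are saved under pics/ and viewed, at most 10 in all, crops included, and the job is handed in when it is done.

```bash
mkdir -p pics; cat > h.py <<'E'
import numpy as np, cv2
from station import arm, imaging
from scipy.spatial.transform import Rotation as R
def snap(n):
    s=imaging.snapshot(n); return s
def rot(a):
    a=np.array(a,float)
    return a if a.shape==(3,3) else R.from_euler('xyz',a).as_matrix()
def K(s):
    h=s['frame'].shape[0]; f=h/2/np.tan(np.radians(s['vertical_fov'])/2); return f
def ray(s,u,v):
    f=K(s); d=np.array([(u-s['cx'])/f,(v-s['cy'])/f]); p=d.copy()
    for _ in range(30): p=d/(1+s['k1']*(p@p))
    return rot(s['attitude'])@np.array([p[0],p[1],1])
def onz(s,u,v,z):
    r=ray(s,u,v); o=np.array(s['xyz']); return o+r*(z-o[2])/r[2]
def proj(s,P):
    q=rot(s['attitude']).T@(np.array(P)-np.array(s['xyz'])); p=q[:2]/q[2]; p=p*(1+s['k1']*(p@p)); f=K(s)
    return p[0]*f+s['cx'],p[1]*f+s['cy']
def save(s,n): cv2.imwrite('pics/'+n+'.png',s['frame'][:,:,::-1])
E
python3 - <<'E'
from h import *
print(arm.sense(), arm.pinch_z)
ims=[]
for n in ['top','scene','wrist']:
    s=snap(n); save(s,n+'0'); print(n,{k:v for k,v in s.items() if k!='frame'})
E
```

```text
{'t': 0.0, 'joint_positions': array([ 1.17497936e+00,  2.76592609e-01,  1.50613936e+00,  1.38301557e-05,
        1.36069534e+00, -1.21005106e-01]), 'joint_velocities': array([ 0.00110408, -0.00017815, -0.00090847, -0.00103102, -0.0006309 ,
        0.00281224]), 'effort': array([ 1.04969176e-04, -4.16781557e+01, -2.45806521e+01,  5.22941482e-04,
        1.12207088e-02, -1.89099484e-05]), 'ee_pos': array([0.15583282, 0.55293049, 0.23043859]), 'ee_rot': array([-3.13977304e+00, -2.34883481e-04,  2.86677768e+00]), 'wrist_force': array([ 0.24330001, -0.38450618,  0.64442812]), 'moment': array([-0.02295619, -0.0587832 ,  0.0327213 ]), 'finger_force': 0.0, 'width': 0.08513932416438588} 0.0187
top {'vertical_fov': 54.973796659446876, 'cx': 296.02054933514626, 'cy': 210.98342842483123, 'k1': -0.08887207090636998, 'xyz': array([0.39824397, 0.00873673, 1.47402801]), 'attitude': array([-3.10396976, -0.00488565, -1.58667423])}
scene {'vertical_fov': 56.67244718520494, 'cx': 279.84070854482076, 'cy': 211.65316089395765, 'k1': -0.08513262642584944, 'xyz': array([ 0.94194195, -0.52356706,  1.04734041]), 'attitude': array([-2.49071768,  0.00624203,  0.73115598])}
wrist {'vertical_fov': 62.04984645617746, 'cx': 275.63397649704007, 'cy': 208.07812384191755, 'k1': -0.060230457466212986, 'xyz': array([0.08412895, 0.57415884, 0.3729673 ]), 'attitude': array([2.84649802e+00, 4.73974589e-04, 1.29583568e+00])}
```

View pics/top0.png

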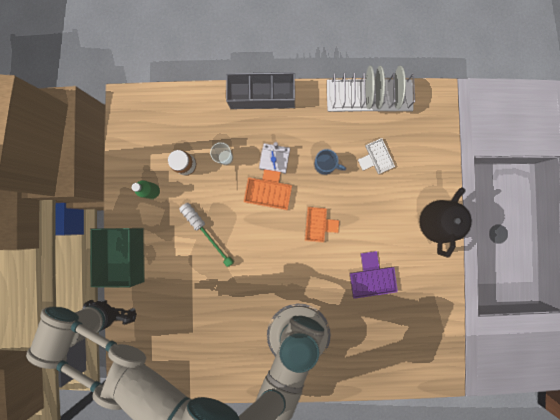

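View pics/scene0.png

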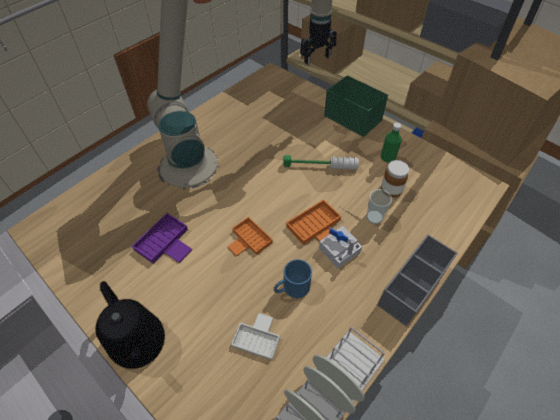

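The top view shows the bracket with the blue screw at about (274,158), the large orange tray at (269,193), the tumbler at (221,154) and the mug at (326,161). The small orange decoy is at (320,225).

```bash
python3 - <<'E'
from h import *
s=snap('top'); f=s['frame']; c=f[130:220,200:350]
t=snap('scene'); c2=t['frame'][190:280,280:400]
cv2.imwrite('pics/c.png',np.hstack([cv2.resize(c[:,:,::-1],None,fx=5,fy=5,interpolation=2)[:, :400],cv2.resize(c2[:,:,::-1],None,fx=5,fy=5)[:, :400]]) if 0 else np.vstack([cv2.resize(c[:,20:,::-1],(480,333),interpolation=cv2.INTER_CUBIC)[:290],cv2.resize(c2[:,:,::-1],(480,360),interpolation=cv2.INTER_CUBIC)[:300]]))
hsv=cv2.cvtColor(f,cv2.COLOR_RGB2HSV)
m=cv2.inRange(hsv,(4,150,90),(14,255,255)); m=cv2.morphologyEx(m,cv2.MORPH_CLOSE,np.ones((5,5)))
n,l,st,ce=cv2.connectedComponentsWithStats(m)
for i in range(1,n):
    if st[i,4]>150: 
        print(i,st[i],ce[i])
        cs,_=cv2.findContours((l==i).astype('u1'),0,2); r=cv2.minAreaRect(cs[0]); print(r,[onz(s,*p,0.025).round(4).tolist() for p in cv2.boxPoints(r)])
b=cv2.inRange(hsv,(110,130,60),(128,255,255)); b[:, :240]=0; b[:,310:]=0;b[200:]=0
ys,xs=np.nonzero(b); print('blue',len(xs),xs.mean(),ys.mean(),onz(s,xs.mean(),ys.mean(),.082))
for n,(u,v) in dict(tumb=(221,154),mug=(324,161)).items(): print(n,onz(s,u,v,.1))
E
```

```text
1 [ 244  170   48   40 1258] [267.92766296 190.77344992]
((268.3760070800781, 187.9320068359375), (43.82693862915039, 35.32987594604492), 10.304845809936523) [[0.4902, 0.1887, 0.025], [0.6156, 0.1646, 0.025], [0.5846, 0.0092, 0.025], [0.4595, 0.0339, 0.025]]
2 [306 207  33  35 764] [318.79450262 224.2552356 ]
((322.1241455078125, 224.51036071777344), (31.72337532043457, 33.052101135253906), 4.763641834259033) [[0.3493, -0.0296, 0.025], [0.4673, -0.0414, 0.025], [0.4561, -0.155, 0.025], [0.3379, -0.1429, 0.025]]
blue 30 273.1333333333333 159.33333333333334 [0.63126344 0.0777347  0.082     ]
tumb [0.64995499 0.2560252  0.1       ]
mug [ 0.61988401 -0.09747737  0.1       ]
```

View pics/c.png

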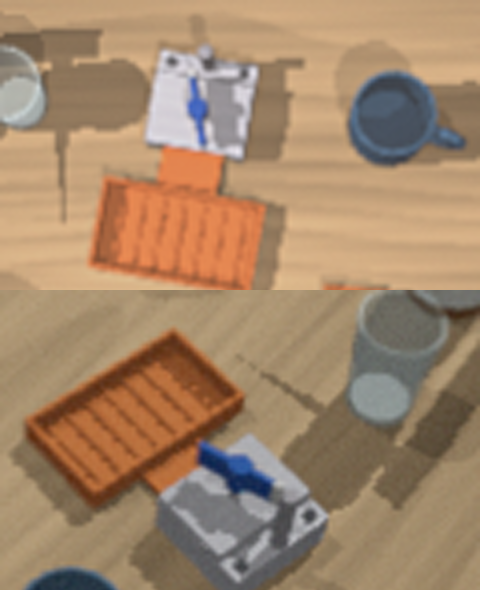

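The crop confirms the layout: bracket +x points about 11° right of world +x, the axis is near (0.632, 0.078), and the tray is about 35 mm short. I'll go behind the tray for a closer wrist view.

```bash
python3 -m creep '[[[-0.03,-0.026,0],-1],[[-0.06,-0.052,0],-2],[[-0.1,-0.088,0],-3],[[-0.14,-0.123,0],-4],[[-0.18,-0.158,0],-4.8],[[-0.22,-0.193,0],-4.8],[[-0.26,-0.228,0],-4.8],[[-0.30,-0.263,0],-4.8],[[-0.34,-0.30,0],-4.8],[[-0.37,-0.327,0],-4.8],[[-0.389,-0.345,0],-4.8],[[-0.389,-0.345,0],-4.8],[[-0.389,-0.345,0],-4.8],[[-0.389,-0.345,0],-4.8],[[-0.389,-0.345,0],-4.8]]' 1
python3 - <<'E'
from h import *
s=snap('wrist'); save(s,'w1'); print({k:v for k,v in s.items() if k!='frame'})
st=arm.sense(); print(st['ee_pos'],st['ee_rot'],st['wrist_force'],st['joint_positions'])
E
```

```text
t: 1.75
ee_pos: [0.436, 0.1169, 0.2313]
ee_rot: [3.141, -0.0, 2.953]
wrist_force: [-0.1, -0.8, -0.4]
width: 0.0855
finger_force: 0.0
{'vertical_fov': 62.04984645617746, 'cx': 275.63397649704007, 'cy': 208.07812384191755, 'k1': -0.060230457466212986, 'xyz': array([0.36282113, 0.13162067, 0.37375025]), 'attitude': array([ 2.84658041e+00, -1.58004543e-03,  1.38153332e+00])}
[0.43612418 0.11694241 0.23135854] [ 3.14126821e+00 -1.32852520e-04  2.95268201e+00] [ 0.01094044 -0.80682862  0.27812981] [ 1.07381219e-01  8.81100379e-02  1.74670638e+00  3.61624412e-04
  1.30680859e+00 -1.27459881e+00]
```

View pics/w1.png

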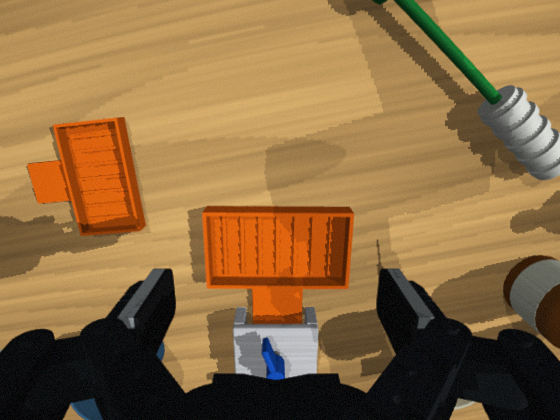

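Wrist view: tray rear edge from (203,208) to (353,209), tongue at (277,305) entering the bracket, whose front top edge starts near row 310–325, and the wing at (271,355). The brush and the decoy are clear of it.

```bash
python3 - <<'E'
from h import *
s=snap('wrist'); f=s['frame']
hsv=cv2.cvtColor(f,cv2.COLOR_RGB2HSV)
m=cv2.inRange(hsv,(4,150,60),(16,255,255)); m[:, :195]=0; m[:200]=0;m[:,365:]=0
pts=cv2.findNonZero(m)[:,0]
box=m.copy(); box[289:]=0
# rear edge by column tops
xs=np.arange(210,346,5); P=np.array([onz(s,x,np.nonzero(m[:,x])[0].min(),.025) for x in xs])
k=np.polyfit(P[:,1],P[:,0],1); print('rear line x=k*y+c',k,'yaw deg',np.degrees(np.arctan(-k[0])))
L=[];Rr=[]
for v in range(214,280,6):
    q=np.nonzero(m[v])[0]; L.append(onz(s,q.min(),v,.025)); Rr.append(onz(s,q.max(),v,.025))
L=np.array(L);Rr=np.array(Rr); M=(L+Rr)/2; print('width',np.linalg.norm((Rr-L)[5]),'mid',M[0],M[-1],'axis yaw',np.degrees(np.arctan2(*(M[-1]-M[0])[[1,0]])))
for p in [(234,310),(246,310),(302,310),(318,310),(234,324),(318,324)]: print(p,onz(s,*p,.044))
cv2.imwrite('pics/w1c.png',cv2.resize(f[280:385,215:345,::-1],None,fx=5,fy=5,interpolation=cv2.INTER_CUBIC))
E
```

```text
rear line x=k*y+c [0.1933971  0.44316398] yaw deg -10.9457074225654
width 0.1600786687124565 mid [0.47401646 0.11349441 0.025     ] [0.54277928 0.09934489 0.025     ] axis yaw -11.627612547490417
(234, 310) [0.56700339 0.04687189 0.044     ]
(246, 310) [0.56942331 0.05974527 0.044     ]
(302, 310) [0.58094328 0.11969296 0.044     ]
(318, 310) [0.58431451 0.13684001 0.044     ]
(234, 324) [0.58454408 0.04280338 0.044     ]
(318, 324) [0.60213036 0.13415701 0.044     ]
```

View pics/w1c.png

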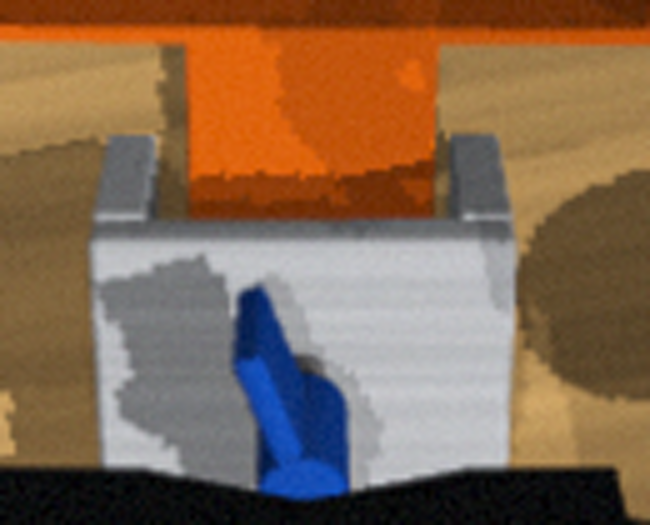

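Bracket front edge mid (0.5976,0.0878), so the axis is about (0.632,0.081). The tray is aligned and about 44 mm short. I'll descend behind it with the fingers open, giving two contact points.

```bash
python3 -m creep '[[[0,0.004,0.03],0],[[0,0.004,0.07],0],[[0,0.004,0.11],0],[[0,0.004,0.15],0],[[0,0.004,0.185],0],[[0,0.004,0.205],0],[[0,0.004,0.217],0],[[0,0.004,0.224],0],[[0,0.004,0.228],0],[[0,0.004,0.228],0]]'
python3 -m creep '[[[-0.008,0,0],0],[[-0.014,0,0],0],[[-0.018,0,0],0],[[-0.022,0,0],0],[[-0.026,0,0],0],[[-0.030,0,0],0],[[-0.034,0,0],0],[[-0.038,0,0],0],[[-0.042,0,0],0],[[-0.046,0,0],0],[[-0.050,0,0],0],[[-0.052,0,0],0],[[-0.052,0,0],0]]'
python3 - <<'E'
from h import *
s=snap('top'); cv2.imwrite('pics/t2.png',cv2.resize(s['frame'][125:225,215:345,::-1],None,fx=5,fy=5,interpolation=cv2.INTER_CUBIC))
E
```

```text
t: 2.85
ee_pos: [0.4377, 0.1202, 0.0034]
ee_rot: [3.141, 0.0, 2.951]
wrist_force: [-0.1, -0.1, -0.4]
width: 0.0855
finger_force: 0.0
t: 4.15
ee_pos: [0.4897, 0.1098, 0.0034]
ee_rot: [3.141, 0.002, 2.951]
wrist_force: [0.4, 0.0, 0.1]
width: 0.0855
finger_force: 0.0
```

View pics/t2.png

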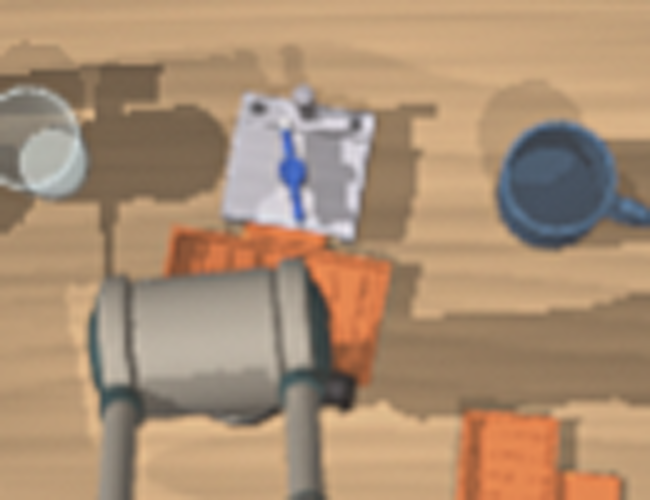

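The tray advanced straight, with the gap to the bracket down to about 10 mm. Now I'll push slowly until the force rises.

```bash
python3 -m creep '[[[-0.003,0,0],0],[[-0.005,0,0],0],[[-0.007,0,0],0],[[-0.008,0,0],0],[[-0.008,0,0],0]]'
python3 -m creep '[[[-0.001,0,0],0],[[-0.002,0,0],0],[[-0.002,0,0],0]]'
```

```text
t: 4.7
ee_pos: [0.4967, 0.1083, 0.0033]
ee_rot: [3.142, 0.0, 2.951]
wrist_force: [-3.3, 0.2, 2.5]
width: 0.0852
finger_force: 1.5
t: 5.0
ee_pos: [0.4987, 0.108, 0.0033]
ee_rot: [3.141, 0.0, 2.951]
wrist_force: [-3.2, -0.5, 1.9]
width: 0.0857
finger_force: 1.7
```

```bash
python3 -m creep '[[[-0.001,0,0],0],[[-0.002,0,0],0],[[-0.002,0,0],0]]'
python3 -m creep '[[[-0.001,0,0],0],[[-0.002,0,0],0],[[-0.002,0,0],0]]'
```

```text
t: 5.3
ee_pos: [0.4992, 0.1078, 0.0032]
ee_rot: [-3.141, -0.003, 2.95]
wrist_force: [-6.9, 0.9, 5.3]
width: 0.0854
finger_force: 3.1
t: 5.6
ee_pos: [0.4992, 0.1077, 0.003]
ee_rot: [-3.141, -0.006, 2.95]
wrist_force: [-8.9, 3.2, 7.3]
width: 0.0852
finger_force: 4.7
```

It has stalled at the expected home position with force rising. I'll back off, raise and check.

```bash
python3 -m creep '[[[0.004,0,0],0],[[0.015,0,0],0],[[0.03,0,0],0],[[0.035,0,-0.03],0],[[0.035,0,-0.07],0],[[0.035,0,-0.11],0],[[0.035,0,-0.15],0],[[0.035,0,-0.19],0],[[0.035,0,-0.21],0],[[0.035,0,-0.21],0],[[0.035,0,-0.21],0]]' -1
python3 - <<'E'
from h import *
s=snap('wrist'); f=s['frame']; save(s,'w2')
hsv=cv2.cvtColor(f,cv2.COLOR_RGB2HSV)
m=cv2.inRange(hsv,(4,150,60),(16,255,255)); n,l,st,_=cv2.connectedComponentsWithStats(m); 
for i in range(1,n):
    if st[i,4]>1500: print(i,st[i])
print(arm.sense()['ee_pos'])
E
```

```text
t: 6.7
ee_pos: [0.4674, 0.1139, 0.2129]
ee_rot: [3.142, 0.0, 2.951]
wrist_force: [-0.5, -0.2, -0.6]
width: -0.0002
finger_force: 0.0
1 [    7    84   128   131 11195]
2 [  195   216   160    88 10440]
[0.4668114  0.11383034 0.21207472]
```

View pics/w2.png

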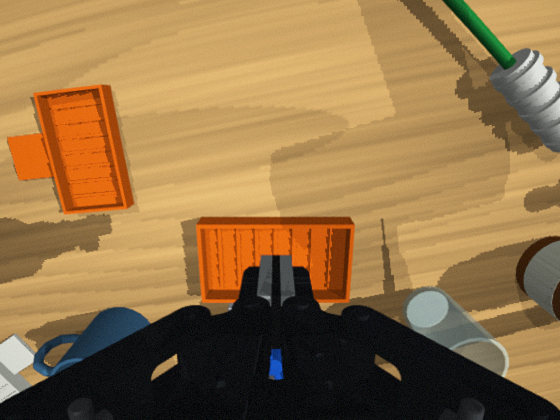

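The tray front now sits against the bracket face, with its rear edge at row 218 and the sides square. Next I'll check the rear edge, the screw axis and the wing angle.

```bash
cat > m.py <<'E'
from h import *
def screw(prt=True):
    out={}
    for n,lo,box in [('top',(105,120,50),(255,140,295,175)),('scene',(105,130,50),(318,222,362,255))]:
        s=snap(n); hsv=cv2.cvtColor(s['frame'],cv2.COLOR_RGB2HSV); b=cv2.inRange(hsv,lo,(130,255,255))
        k=np.zeros_like(b); x0,y0,x1,y1=box; k[y0:y1,x0:x1]=b[y0:y1,x0:x1]
        ys,xs=np.nonzero(k); 
        if len(xs)<8: print(n,'few'); continue
        P=np.array([onz(s,x,y,.076) for x,y in zip(xs,ys)]); C=P.mean(0)
        w,v=np.linalg.eigh(np.cov(P[:,:2].T)); d=v[:,1]; a=np.degrees(np.arctan2(d[1],d[0]))+11
        print(n,len(xs),'C',C.round(4),'brk wing angle',round(a%180,1),'pix',xs.mean().round(1),ys.mean().round(1))
        out[n]=(s,xs.mean(),ys.mean())
    return out
E
python3 - <<'E'
from m import *
o=screw()
if len(o)==2:
    A=[];b=[]
    for s,u,v in o.values():
        r=ray(s,u,v); r/=np.linalg.norm(r); M=np.eye(3)-np.outer(r,r); A.append(M); b.append(M@np.array(s['xyz']))
    print('tri',np.linalg.lstsq(np.vstack(A),np.hstack(b),rcond=None)[0])
s=snap('wrist'); hsv=cv2.cvtColor(s['frame'],cv2.COLOR_RGB2HSV); m=cv2.inRange(hsv,(4,150,60),(16,255,255)); m[:, :190]=0;m[:,360:]=0;m[:200]=0
xs=np.arange(205,350,5); P=np.array([onz(s,x,np.nonzero(m[:,x])[0].min(),.025) for x in xs]); k=np.polyfit(P[:,1],P[:,0],1); print('rear',P.mean(0),np.degrees(np.arctan(-k[0])))
E
```

```text
top 33 C [0.6327 0.0782 0.076 ] brk wing angle 19.8 pix 273.1 159.2
scene 103 C [0.6342 0.0748 0.076 ] brk wing angle 15.8 pix 338.7 235.0
tri [0.63309327 0.07807398 0.07122563]
rear [0.50146178 0.1073983  0.025     ] -11.123575901257762
```

The rear edge measures about 8 mm short of where it should be, so I'll check the front edge and the gap too.

```bash
python3 - <<'E'
from h import *
d=np.array([np.cos(np.radians(-11)),np.sin(np.radians(-11)),0]); A=np.array([.633,.079,0]); l=np.array([-d[1],d[0],0])
b=lambda P:(round((P-A)@d*1000,1),round((P-A)@l*1000,1))
s=snap('wrist'); f=s['frame']; hsv=cv2.cvtColor(f,cv2.COLOR_RGB2HSV); m=cv2.inRange(hsv,(4,150,60),(16,255,255)); m[:, :190]=0;m[:,360:]=0;m[:200]=0
for x in [206,215,225,277,330,340,348]:
    q=np.nonzero(m[:,x])[0]; print(x,q.min(),q.max(),'rear',b(onz(s,x,q.min(),.025)),'front z25',b(onz(s,x,q.max(),.025)))
for v in (240,270):
    q=np.nonzero(m[v])[0]; print('sides',b(onz(s,q.min(),v,.025)),b(onz(s,q.max(),v,.025)))
t=snap('top'); 
cv2.imwrite('pics/t3.png',np.hstack([cv2.resize(t['frame'][135:215,230:315,::-1],(425,400),interpolation=2),cv2.resize(snap('scene')['frame'][195:275,280:355,::-1],(375,400),interpolation=2)]))
h2=cv2.cvtColor(t['frame'],cv2.COLOR_RGB2HSV); m=cv2.inRange(h2,(4,150,90),(14,255,255)); n,L,st,_=cv2.connectedComponentsWithStats(m)
for i in range(1,n):
    if st[i,4]>60: print('top',st[i])
E
```

```text
206 218 304 rear (np.float64(-134.5), np.float64(-65.9)) front z25 (np.float64(-36.4), np.float64(-71.8))
215 218 304 rear (np.float64(-134.5), np.float64(-56.9)) front z25 (np.float64(-36.5), np.float64(-62.0))
225 218 304 rear (np.float64(-134.5), np.float64(-46.9)) front z25 (np.float64(-36.5), np.float64(-51.2))
277 218 255 rear (np.float64(-134.5), np.float64(4.8)) front z25 (np.float64(-94.5), np.float64(4.9))
330 218 304 rear (np.float64(-134.5), np.float64(57.5)) front z25 (np.float64(-36.6), np.float64(62.3))
340 218 304 rear (np.float64(-134.5), np.float64(67.5)) front z25 (np.float64(-36.5), np.float64(73.2))
348 218 304 rear (np.float64(-134.5), np.float64(75.5)) front z25 (np.float64(-36.5), np.float64(81.9))
sides (np.float64(-110.9), np.float64(-76.5)) (np.float64(-111.0), np.float64(83.1))
sides (np.float64(-77.1), np.float64(-76.6)) (np.float64(-77.2), np.float64(83.4))
top [249 168  44  31 553]
top [306 207  33  35 762]
```

View pics/t3.png

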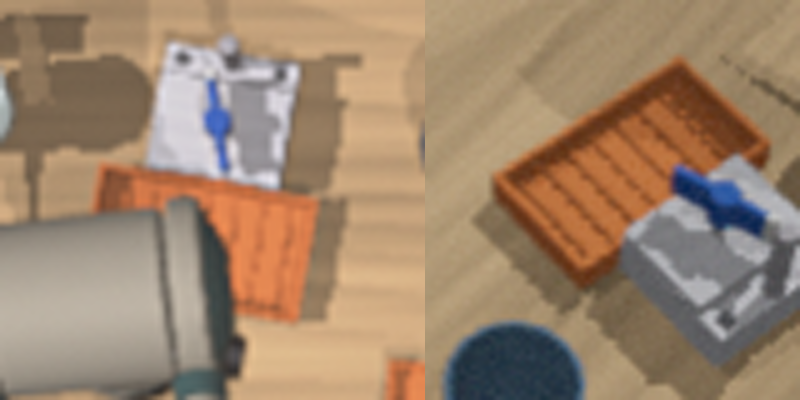

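Front edge is at −36.5 mm, which is home (−36), and both views show the tray flush with the bracket. The rear reading was the foot of the rear wall. Next I'll work out the arc strokes for the screw, whose wing line lies at 20°/200° in the bracket frame.

```bash
cat > arc.py <<'E'
from h import *
import sys
A=np.array([.6325,.079]); g=np.radians(-11)
def pose(phi,r,lag=20):
    a=np.radians(phi)+g; return A+r*np.array([np.cos(a),np.sin(a)]), np.degrees(g)+phi-lag
def rows(p0,yaw0,phis,r,z0,z):
    y=np.radians(yaw0); X=np.array([np.cos(y),np.sin(y)]); Y=np.array([np.sin(y),-np.cos(y)])
    out=[]
    for f in phis:
        p,w=pose(f,r); q=p-p0; t=-((w-yaw0+180)%360-180)
        out.append([[round(float(q@X),4),round(float(q@Y),4),round(float(z0-z),4)],round(float(t),1)])
    return str(out).replace(' ','')
E
python3 - <<'E'
from arc import *
s=arm.sense(); print(rows(s['ee_pos'][:2],np.degrees(s['ee_rot'][2]),[255],.028,s['ee_pos'][2],.13))
p,w=pose(255,.028); print(rows(p,w,range(247,157,-8),.028,.064,.064))
p,w=pose(159,.028); print(rows(p,w,range(151,70,-8),.028,.064,.064))
E
```

```text
[[[-0.1612,-0.0299,0.0823],-54.9]]
[[[0.0011,0.0038,0.0],8.0],[[0.0016,0.0076,0.0],16.0],[[0.0016,0.0115,0.0],24.0],[[0.0011,0.0154,0.0],32.0],[[0.0,0.0192,0.0],40.0],[[-0.0016,0.0227,0.0],48.0],[[-0.0037,0.026,0.0],56.0],[[-0.0062,0.029,0.0],64.0],[[-0.0091,0.0316,0.0],72.0],[[-0.0123,0.0338,0.0],80.0],[[-0.0158,0.0355,0.0],88.0],[[-0.0195,0.0367,0.0],96.0]]
[[[0.0011,0.0038,0.0],8.0],[[0.0016,0.0076,0.0],16.0],[[0.0016,0.0115,0.0],24.0],[[0.0011,0.0154,0.0],32.0],[[-0.0,0.0192,0.0],40.0],[[-0.0016,0.0227,0.0],48.0],[[-0.0037,0.026,0.0],56.0],[[-0.0062,0.029,0.0],64.0],[[-0.0091,0.0316,0.0],72.0],[[-0.0123,0.0338,0.0],80.0],[[-0.0158,0.0355,0.0],88.0]]
```

```bash
python3 -m creep '[[[-0.03,-0.006,0],-7],[[-0.06,-0.012,0],-15],[[-0.09,-0.018,0],-23],[[-0.12,-0.023,0],-31],[[-0.145,-0.027,0.02],-39],[[-0.161,-0.03,0.04],-47],[[-0.161,-0.03,0.06],-54.9],[[-0.161,-0.03,0.08],-54.9],[[-0.161,-0.03,0.082],-54.9],[[-0.161,-0.03,0.082],-54.9]]' -1
python3 -m creep '[[[0,0,0.02],0],[[0,0,0.04],0],[[0,0,0.055],0],[[0,0,0.066],0],[[0,0,0.066],0]]' -1
python3 -c "
from arc import *
s=arm.sense(); p,w=pose(255,.028); print((s['ee_pos'][:2]-p)*1000, np.degrees(s['ee_rot'][2])-w, s['joint_positions'][5])"
```

```text
t: 8.05
ee_pos: [0.6201, 0.0538, 0.1306]
ee_rot: [3.14, -0.001, -2.375]
wrist_force: [0.0, 0.3, 0.5]
width: -0.0001
finger_force: 0.0
t: 8.55
ee_pos: [0.62, 0.0539, 0.0648]
ee_rot: [3.141, -0.001, -2.374]
wrist_force: [-0.7, -0.6, 0.7]
width: -0.0002
finger_force: 0.0
[-0.24377805  0.09772116] -360.04417100814214 -2.3630053797808697
```

Down cleanly beside the wing, so now the first stroke.

```bash
python3 -m creep '[[[0.0011,0.0038,0],8],[[0.0016,0.0076,0],16],[[0.0016,0.0115,0],24],[[0.0011,0.0154,0],32],[[0,0.0192,0],40],[[-0.0016,0.0227,0],48],[[-0.0037,0.026,0],56],[[-0.0062,0.029,0],64],[[-0.0091,0.0316,0],72],[[-0.0123,0.0338,0],80],[[-0.0158,0.0355,0],88],[[-0.0195,0.0367,0],96],[[-0.0195,0.0367,0],96]]' -1
python3 -c "
from m import *
screw()"
```

```text
t: 9.85
ee_pos: [0.6093, 0.0939, 0.0664]
ee_rot: [3.141, 0.001, 2.234]
wrist_force: [-1.6, -1.1, -0.6]
width: -0.0
finger_force: 0.7
top few
scene 51 C [0.6348 0.0797 0.076 ] brk wing angle 122.0 pix 339.8 234.1
```

```bash
python3 -m creep '[[[0.0011,0.0038,0],8],[[0.0016,0.0076,0],16],[[0.0016,0.0115,0],24],[[0.0011,0.0154,0],32],[[0,0.0192,0],40],[[-0.0016,0.0227,0],48],[[-0.0037,0.026,0],56],[[-0.0062,0.029,0],64],[[-0.0091,0.0316,0],72],[[-0.0123,0.0338,0],80],[[-0.0123,0.0338,0],80]]' -1
python3 -c "
from m import *
screw()"
```

```text
t: 11.05
ee_pos: [0.6434, 0.1053, 0.0655]
ee_rot: [-3.141, -0.001, 0.839]
wrist_force: [-0.5, 1.3, -0.8]
width: 0.0001
finger_force: 0.7
top few
scene 114 C [0.641  0.0752 0.076 ] brk wing angle 43.5 pix 340.5 236.2
```

The first wing is now near 43°. I'll push 24° further so the second wing takes the starting position, then back off, lift and return.

```bash
python3 -m creep '[[[0.0011,0.0038,0],8],[[0.0016,0.0076,0],16],[[0.0016,0.0115,0],24],[[0.0016,0.0115,0],24],[[0.0016,0.0076,0],16],[[0.0011,0.0038,0],8],[[0.0011,0.0038,-0.02],8],[[0.0011,0.0038,-0.045],8],[[0.0011,0.0038,-0.066],8],[[0.0011,0.0038,-0.066],8]]' -1
python3 - <<'E'
from arc import *
from m import screw
screw()
s=arm.sense(); p0=s['ee_pos'][:2]; y0=np.degrees(s['ee_rot'][2]); print(y0,s['joint_positions'][5])
y=np.radians(y0); p,w=pose(255,.028); q=p-p0; print('shift to start',q@[np.cos(y),np.sin(y)],q@[np.sin(y),-np.cos(y)],'turn ccw',(w-y0)%360, 'z',s['ee_pos'][2])
E
```

```text
t: 12.15
ee_pos: [0.6493, 0.1031, 0.1354]
ee_rot: [3.136, -0.006, 0.702]
wrist_force: [0.3, 1.4, 0.3]
width: 0.0001
finger_force: 0.0
top few
scene 109 C [0.641  0.0737 0.076 ] brk wing angle 12.5 pix 340.3 236.5
40.12490096895987 0.9225485567194328
shift to start -0.052095058225057576 0.020406636718945714 turn ccw 183.87509903104012 z 0.13181361602171007
```

```bash
python3 -m creep '[[[-0.005,0.002,0],-8],[[-0.01,0.004,0],-16],[[-0.015,0.006,0],-24],[[-0.02,0.008,0],-32],[[-0.025,0.01,0],-40],[[-0.03,0.012,0],-48],[[-0.035,0.014,0],-56],[[-0.04,0.016,0],-64],[[-0.045,0.018,0],-72],[[-0.05,0.02,0],-80],[[-0.052,0.0204,0],-88],[[-0.052,0.0204,0],-96],[[-0.052,0.0204,0],-104],[[-0.052,0.0204,0],-112],[[-0.052,0.0204,0],-120],[[-0.052,0.0204,0],-128],[[-0.052,0.0204,0],-136],[[-0.052,0.0204,0],-144],[[-0.052,0.0204,0],-152],[[-0.052,0.0204,0],-160]]' -1
python3 -m creep '[[[0,0,0],-8],[[0,0,0],-16],[[0,0,0],-24],[[0,0,0],-24],[[0,0,0],-24]]' -1
python3 -c "
from arc import *
s=arm.sense(); p,w=pose(255,.028); print((s['ee_pos'][:2]-p)*1000, np.degrees(s['ee_rot'][2])-w, s['joint_positions'][5],s['ee_pos'])
from m import screw
screw()"
```

```text
t: 14.25
ee_pos: [0.6189, 0.054, 0.1296]
ee_rot: [3.141, -0.003, -2.785]
wrist_force: [-0.0, 0.2, -0.4]
width: 0.0001
finger_force: 0.0
t: 14.75
ee_pos: [0.6193, 0.0541, 0.1302]
ee_rot: [3.14, -0.001, -2.376]
wrist_force: [0.4, 0.5, 0.5]
width: 0.0001
finger_force: 0.0
[-0.89863913  0.27279422] -360.14125472895967 -2.360913408932022 [0.61932697 0.05410656 0.13022497]
top few
scene 110 C [0.6407 0.0736 0.076 ] brk wing angle 13.0 pix 340.2 236.5
```

```bash
python3 -m creep '[[[0,0,0.02],0],[[0,0,0.04],0],[[0,0,0.057],0],[[0,0,0.068],0],[[0,0,0.068],0]]' -1
python3 -m creep '[[[0.0011,0.0038,0],8],[[0.0016,0.0076,0],16],[[0.0016,0.0115,0],24],[[0.0011,0.0154,0],32],[[0,0.0192,0],40],[[-0.0016,0.0227,0],48],[[-0.0037,0.026,0],56],[[-0.0062,0.029,0],64],[[-0.0091,0.0316,0],72],[[-0.0123,0.0338,0],80],[[-0.0158,0.0355,0],88],[[-0.0195,0.0367,0],96],[[-0.0195,0.0367,0],96]]' -1
python3 -c "
from m import *
screw()"
```

```text
t: 15.35
ee_pos: [0.6187, 0.0542, 0.0616]
ee_rot: [3.139, -0.002, -2.375]
wrist_force: [-0.4, -0.5, 0.4]
width: 0.0
finger_force: 0.0
t: 16.65
ee_pos: [0.6086, 0.0941, 0.0639]
ee_rot: [-3.141, 0.0, 2.234]
wrist_force: [-1.2, -0.6, -0.6]
width: 0.0003
finger_force: 0.7
top few
scene 57 C [0.6385 0.0705 0.076 ] brk wing angle 122.7 pix 338.9 236.7
```

```bash
python3 -m creep '[[[0.0011,0.0038,0],8],[[0.0016,0.0076,0],16],[[0.0016,0.0076,0],16]]' -1
python3 -m creep '[[[0.0006,0.0019,0],4],[[0.0011,0.0038,0],8],[[0.0011,0.0038,0],8]]' -1
python3 -m creep '[[[0.0006,0.0019,0],4],[[0.0006,0.0019,0],4]]' -1
python3 -c "
from m import *
screw()"
```

```text
t: 17.05
ee_pos: [0.6136, 0.1001, 0.0635]
ee_rot: [3.142, -0.0, 1.956]
wrist_force: [-1.0, -0.3, 0.5]
width: 0.0001
finger_force: 0.7
t: 17.35
ee_pos: [0.6163, 0.1025, 0.0635]
ee_rot: [-3.141, -0.0, 1.818]
wrist_force: [-0.7, -0.2, 0.1]
width: -0.0001
finger_force: 1.0
t: 17.55
ee_pos: [0.618, 0.1036, 0.0634]
ee_rot: [-3.141, -0.0, 1.748]
wrist_force: [-3.2, 0.1, 0.6]
width: 0.0
finger_force: 1.2
top few
scene 87 C [0.6379 0.0709 0.076 ] brk wing angle 99.2 pix 338.8 236.5
```

```bash
python3 -m creep '[[[0.0003,0.001,0],2],[[0.0003,0.001,0],2]]' -1
python3 -m creep '[[[0.0003,0.001,0],2],[[0.0003,0.001,0],2]]' -1
python3 -c "
from m import *
screw()"
```

```text
t: 17.85
ee_pos: [0.619, 0.1041, 0.0634]
ee_rot: [-3.141, -0.0, 1.712]
wrist_force: [-2.8, 0.5, 1.3]
width: -0.0002
finger_force: 1.4
t: 18.05
ee_pos: [0.6201, 0.1046, 0.0634]
ee_rot: [-3.141, -0.0, 1.677]
wrist_force: [-2.6, 0.2, 1.2]
width: -0.0002
finger_force: 1.4
top few
scene 93 C [0.6376 0.0708 0.076 ] brk wing angle 95.1 pix 338.7 236.5
```

```bash
python3 -m creep '[[[0.0003,0.001,0],2],[[0.0006,0.0019,0],4],[[0.0006,0.0019,0],4]]' -1
python3 -m creep '[[[0.0003,0.001,0],2],[[0.0003,0.001,0],2]]' -1
python3 -c "
from m import *
screw()"
```

```text
t: 18.45
ee_pos: [0.6208, 0.1055, 0.0633]
ee_rot: [-3.139, -0.001, 1.606]
wrist_force: [-3.9, 0.8, 2.6]
width: 0.0003
finger_force: 2.5
t: 18.65
ee_pos: [0.6212, 0.106, 0.0632]
ee_rot: [-3.138, -0.001, 1.571]
wrist_force: [-5.6, 1.8, 3.1]
width: -0.0005
finger_force: 3.1
top few
scene 92 C [0.6377 0.0707 0.076 ] brk wing angle 94.8 pix 338.8 236.5
```

It has stalled, with the wing unmoved and force rising to about 6 N, so the screw is at its stop. I'll back off, lift clear and verify.

```bash
python3 -m creep '[[[0.001,-0.004,0],0],[[0.002,-0.009,0],0],[[0.002,-0.009,-0.03],0],[[0.002,-0.009,-0.07],0],[[0.002,-0.009,-0.11],0],[[0.002,-0.03,-0.15],0],[[0.002,-0.07,-0.16],0],[[0.002,-0.11,-0.16],0],[[0.002,-0.15,-0.16],0],[[0.002,-0.18,-0.16],0],[[0.002,-0.2,-0.16],0],[[0.002,-0.2,-0.16],0]]' -1
python3 - <<'E'
from m import *
screw(); print(arm.sense()['ee_pos'])
t=snap('top')
cv2.imwrite('pics/t4.png',np.hstack([cv2.resize(t['frame'][135:215,230:315,::-1],(425,400),interpolation=2),cv2.resize(snap('scene')['frame'][195:275,300:375,::-1],(375,400),interpolation=2)]))
E
```

```text
t: 19.95
ee_pos: [0.4209, 0.1076, 0.2238]
ee_rot: [3.14, 0.0, 1.571]
wrist_force: [-0.3, -0.4, -0.1]
width: 0.0003
finger_force: 0.0
top 42 C [0.6327 0.0751 0.076 ] brk wing angle 90.8 pix 274.0 159.2
scene 87 C [0.6379 0.0696 0.076 ] brk wing angle 94.8 pix 338.6 236.8
[0.42435617 0.10767681 0.22395236]
```

View pics/t4.png

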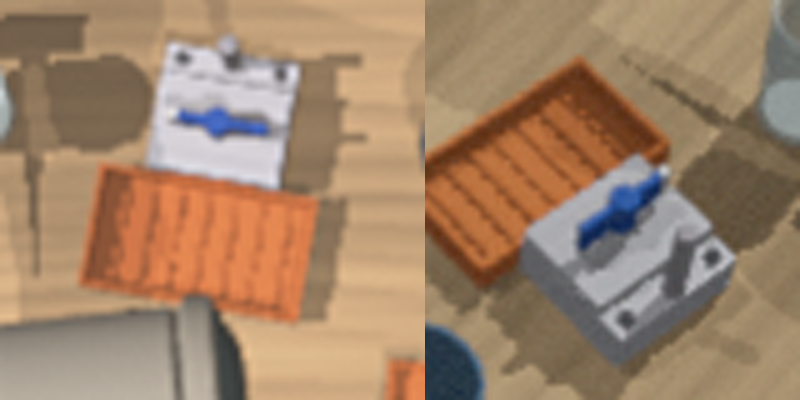

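The white tip is on the bracket's +y side (172,115), the wing line reads 90.8°, and the tray is still flush with the bracket. I'm handing the job in.

```bash
python3 -c "
from station import arm
print(arm.close_job())"
```

```text
the job is handed in; nothing more can be done
None
```

The tray is pushed fully home against the stop, and the thumbscrew is turned clockwise to its stop with the white wing along bracket +y (measured 90.8° against 90°); the job was handed in at about 20 s with the arm clear, and no verdict came back.

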